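Clear the cut-off jig and set the batten to the stop

ROBOT

A 6-joint arm with a two-finger parallel gripper is mounted at the origin on the work surface; the furniture and walls round the work are solid. World frame = base frame: x ahead of the robot, y to its left, z up, the work surface at z = 0. Lengths are in m, angles in rad, forces in N, time in s.
With the tool pointing down it reaches from about 0.35 to 0.975 m from the base axis. Payload 4.9 kg.
Tool frame: the origin (TCP) lies at the very end of the fingers, on their centre line; the grasp point (between the pads) lies 19 mm behind it (ctrl.grasp_offset is the distance from the TCP to the grasp point, in m); z points along the fingers, y is the line along which they close (so a half turn about z gives the same grasp; the last joint's range is limited). The gripper opens to 85 mm and grips with 20 to 120 N. Pads are 22 mm wide; open, the fingers measure 114 mm over their backs; the gripper's body (76 mm by 85 mm) begins 54 mm behind the grasp point. The pads swing forward as they close: fully open they stand 13 mm farther back than shut.
Start: joints at [-1.251, 0.053, 1.613, -0, 1.476, -0.119], TCP at [0.266, -0.566, 0.231] pointing down, gripper open.
Joint ranges: [-3.01, 3.01], [-1.01, 2.22], [0.06, 2.58], [-1.02, 4.17], [0.09, 2.62], [-3.14, 3.14]. Speed limits (rad/s): [2.57, 2.57, 3.14, 3.14, 3.14, 3.14].

INTERFACE

Orientations are given as a rotation vector (axis times angle).
In Python, from station import ctrl, optics gives the robot as it stands.
- The arm moves only by the shell command python3 -m handwheel 'ROWS' [OPENING] [FORCE]. ROWS is JSON, a list of rows, each an object of numbers: "tx", "ty", "tz": the shift along the tool's x, y, z in mm; "roll": the turn about the tool's z in rad. A call has 1 to 12 rows; each row shifts and turns the commanded pose from where the row before left it, along the tool's axes as they then stand; what a row does not reach is not made up. A row lasts 1/12 s, in which the tool goes at most 41.7 mm and 7.16 degrees, less where a joint would pass 70% of its speed; a pose out of reach is approached as far as the arm can. A call with a gripper value outside its range is refused whole. OPENING is the finger opening in mm, from 0 to 85.4, set as the call begins (- or left out, the last holds). The fingers move at their own pace and stop on an object; FORCE is the grip in N (left out, the last holds). Time passes only in rows, so rows that do not move let the fingers close. It gives the time, the measured TCP pose, the force, the opening and the grip force at its end, in the units of the state.
- ctrl.get_obs(): the state, without advancing time (a new reading comes with each control period).
- optics.get_image(name): name is "scene" or "top"; returns (picture, depth): 480x640x3 uint8, red, green, blue; 480x640 float32, m along the optical axis (not along the pixel's ray), 0 where there is no reading.
- optics.camera_params(name): a dict with "mtx" (3x3 intrinsics, pixels), "extrinsics" (4x4, takes a point from camera to world coordinates). Camera axes: x right, y down, z forward; pixel columns grow to the right and rows downward; lengths in m; the calibration is good to about 2 mm. A picture is of the moment at which its call begins. camera_params takes no time and is no camera call.
- ctrl.finish_job(): hands the job in; it is judged then, once.
The state is a dict: "t": time; "q": joint angles; "dq": joint speeds; "effort": joint torques, N m; "tool_pos": TCP position; "tool_rot": TCP orientation; "contact_force": force on the tool from outside, world axes, zero at the start; "wrist_torque": the same for the moment, N m; "opening": finger opening in m; "grip_force": force on a finger pad.
Only numpy, scipy, OpenCV 4.12 (cv2) and the standard library are available. Lean on these libraries where they do the work, as an engineer would, in place of code of your own. Each camera call takes 0.05 s, during which the arm holds its last target. There are 200 camera calls.

TASK

Set up the cut-off jig for the next cut, pushing with the fingers and without picking anything up. Sweep the three sawn-off ends along the bed, past the folded-back flip stop and off its left end into the scrap tray; then tip the flip stop over so that it hangs down in front of the fence; only then push the batten home, its long side flat against the fence and its end against the stop. Leave the batten where it lies until the stop is down, do not disturb the chisel, the pencil and the tape measure, and finish clear of everything.

Things in the scene. Friction and masses are not known exactly. Their poses are not given: they have to be found in the camera images.
- jig: Plywood cut-off jig, fixed to the bench (place and turn change between runs). Origin: underside, middle of its bed. y runs along the bed to the scrap tray (the left end seen from the robot), x across it to the fence (away from the robot), z up. Bed top at z = 48 mm, y = -180 to 180; the channel on it spans x = -40 to 40 and is open at both ends; a saw kerf crosses it at y = -20.
- tray_floor (a point): Middle of the floor (jig z = 3 mm) of the grey sheet-steel scrap tray that adjoins the bed's left end. Inside, in the jig's frame: y = 183 to 301, x = -72 to 72 mm. Its wall next to the bed is 40 mm high, 8 mm below the bed top; the other three are 59 mm high.
- fence_mid (a point): Foot of the fence, on its face, middle of its length (jig x = 40, y = 0, z = 48 mm). Wooden fence along the back of the bed, 24 mm high above the bed (top z = 72) and 24 mm thick. Along the front edge runs a rail only 8 mm high above the bed, jig x = -54 to -40.
- stop_clamp: Aluminium carriage of the flip stop, clamped on top of the fence, at jig y = 55 to 115 mm, fixed during a run. Origin: fence top, middle of its thickness (jig x = 52, z = 72 mm); axes as the jig's. The stop's level hinge pin runs along y, 10 mm above the origin, between two cheeks 18 mm high. A black clamp knob, 20 mm wide, 22 mm high, stands at its y = -30 mm.
- stop (a joint): Angle of the stop's L-shaped aluminium arm about its pin, rad. 0 (a limit): down, its leg hangs in the channel in front of the fence, 4 mm above the bed; cannot yield along y. 2.6 (limit): folded back, its leg sticking up over the fence, held by its weight alone (a start at 2.3 sinks to 2.6). Pushed from behind to the jig's -x past about 2.0 rad it falls down by itself.
- stop_leg (a point): Middle of the stop's leg: 28 mm wide along y, 14 mm thick, 34 mm long. Down: 23 mm in front of the pin, 13 mm below it (leg at jig x = 22 to 36); its right face, 14 mm to the -y side, is what the batten meets. Folded back: 13 mm behind the pin, 23 mm above it; its back leans from 28 mm behind and 12 mm above the pin to its top 10 mm behind and 41 mm above it. Push high: it turns easily there.
- batten: The batten to be cut: plain wood block 50 x 110 x 20 mm lying on the right part of the bed, long side along it, loosely between rail and fence. Origin: centre of its underside; y along its length (towards the tray), x to the fence, z up.
- batten_left (a point): Centre of the batten's left end face (the one that meets the stop).
- batten_back_left (a point): On the batten's long side facing the fence, 5 mm from the left end, half height.
- batten_back_right (a point): On the batten's long side facing the fence, 5 mm from the right end, half height.
- end_0: Sawn-off end of the same stock lying on the left part of the bed: wood block 50 x 34 x 20 mm. Origin: centre of its underside; x along the 50 mm.
- end_1: Sawn-off end 50 x 28 x 20 mm, as end_0.
- end_2: Sawn-off end 50 x 22 x 20 mm, as end_0.
- chisel: Bench chisel with a brown wooden handle, 246 mm long, 27 mm thick, lying flat on the bench in front of the jig; leave alone.
- pencil: Flat carpenter's pencil, 178 mm, on the bench in front of the jig; leave alone.
- tape: Tape measure, 73 x 76 x 36 mm, on the bench behind the jig; leave alone.
Things that resemble listed ones, but are neither listed nor needed, are in the scene too. Leave any blue or yellow look-alike of the end_0 alone.

How it is judged:
On the way, in this order (a step that is already met when the one before it is completed fails the run):
1. all three sawn-off ends are in the scrap tray, the stop still folded back and the batten still where it lay (y of end_0 in the frame of jig between 0.185 and 0.305 m and x of end_0 in the frame of jig between -0.08 and 0.08 m and z of each of end_0, end_1, end_2 in the frame of jig below 0.055 m and y of end_1 in the frame of jig between 0.185 and 0.305 m and x of end_1 in the frame of jig between -0.08 and 0.08 m and y of end_2 in the frame of jig between 0.185 and 0.305 m and x of end_2 in the frame of jig between -0.08 and 0.08 m and value of joint stop above 2 rad and distance of batten from where it was at the start of the episode below 0.02 m), for 0.1 s.
2. the flip stop is down, the batten still where it lay (value of joint stop below 0.06 rad and distance of batten from where it was at the start of the episode below 0.02 m), for 0.1 s.
At the end, for the whole second after the job is handed in: All three sawn-off ends lie in the scrap tray, below its rim; the stop is down (under 0.06 rad); the batten lies flat on the bed at rest, its left end within 3.5 mm of the stop's right face and both ends of its long side within 3 mm of the fence (y of end_0 in the frame of jig between 0.185 and 0.305 m and x of end_0 in the frame of jig between -0.08 and 0.08 m and z of each of end_0, end_1, end_2 in the frame of jig below 0.055 m and y of end_1 in the frame of jig between 0.185 and 0.305 m and x of end_1 in the frame of jig between -0.08 and 0.08 m and y of end_2 in the frame of jig between 0.185 and 0.305 m and x of end_2 in the frame of jig between -0.08 and 0.08 m and value of joint stop below 0.06 rad and y of batten_left in the frame of stop_clamp between -0.0175 and -0.012 m and x of batten_back_left in the frame of jig between 0.037 and 0.0425 m and x of batten_back_right in the frame of jig between 0.037 and 0.0425 m and z of batten in the frame of jig between 0.045 and 0.052 m and linear speed of each of batten, end_0, end_1, end_2 below 0.01 m/s); the robot touches nothing.
It fails at once if a sawn-off end is lifted (height (world z) of any of end_0, end_1, end_2 above 0.09 m).
It fails at once if the batten is lifted off the bed (height (world z) of batten above 0.062 m).
It fails at once if the chisel, pencil or tape measure is disturbed (distance of any of chisel, pencil, tape from where it was at the start of the episode above 0.015 m).
It also fails if it takes over 56 s, if anything falls off the work surface, if the arm or the gripper's body presses on something with over 40 N, if the wrist force passes 120 N, or if a joint passes its speed limit or range.

## Working session

There is one attempt and no reset: what is moved stays moved. The work goes in short steps, Python scripts to look and compute and a shell command to move; the robot and the scene stay as the last step left them, time stands still between calls to the robot, and variables do not carry over. Pictures are saved under pics/ and viewed, at most 14 in all, crops included, and the job is handed in when it is done.

```bash
mkdir -p pics; cat > h.py <<'E'
import numpy as np, cv2
from station import ctrl, optics
def grab(n):
    im,d=optics.get_image(n); p=optics.camera_params(n)
    return im,d,np.array(p["mtx"]),np.array(p["extrinsics"])
def cloud(d,K,T):
    v,u=np.mgrid[:480,:640]
    P=np.stack([(u-K[0,2])/K[0,0]*d,(v-K[1,2])/K[1,1]*d,d],-1)
    return P@T[:3,:3].T+T[:3,3]
E
python3 - <<'E'
from h import *
for n in("top","scene"):
    im,d,K,T=grab(n); cv2.imwrite(f"pics/{n}0.png",im[...,::-1]); np.savez(f"{n}0.npz",im=im,d=d,K=K,T=T)
    print(n,K[0,0],T.round(3).tolist())
print(ctrl.get_obs())
E
```

```text
top 491.2587129171712 [[0.002, -0.988, 0.154, 0.419], [-1.0, -0.003, -0.008, -0.083], [0.008, -0.154, -0.988, 0.986], [0.0, 0.0, 0.0, 1.0]]
scene 572.0630393201817 [[-0.981, -0.083, 0.176, 0.334], [-0.194, 0.511, -0.838, 0.935], [-0.02, -0.856, -0.517, 0.714], [0.0, 0.0, 0.0, 1.0]]
{'t': 0.1, 'q': array([-1.25098999e+00,  5.33236466e-02,  1.61417426e+00, -6.36533260e-06,
        1.47601332e+00, -1.19025001e-01]), 'dq': array([-2.35906109e-04,  4.14393213e-04, -3.43829171e-03,  4.18211305e-04,
       -1.50882056e-05, -2.23414287e-04]), 'effort': array([-1.66078986e-03, -3.94902813e+01, -3.71365535e+01, -2.29030702e-04,
        3.89813547e-03, -1.18711986e-05]), 'tool_pos': array([ 0.26535366, -0.56523787,  0.23015513]), 'tool_rot': array([-3.06440960e+00, -6.83382560e-01,  3.11750648e-04]), 'contact_force': array([ 0.11062158, -0.21981471,  0.84760751]), 'wrist_torque': array([-0.0141206 , -0.00647982,  0.00624912]), 'grip_force': 0.0, 'opening': 0.08558258769314597}
```

View pics/top0.png

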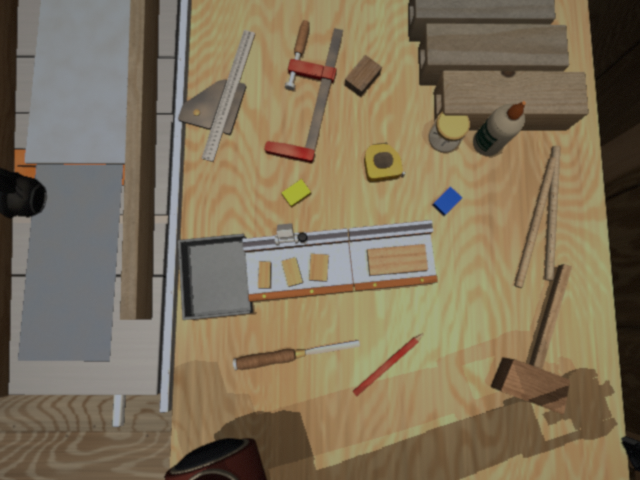

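View pics/scene0.png

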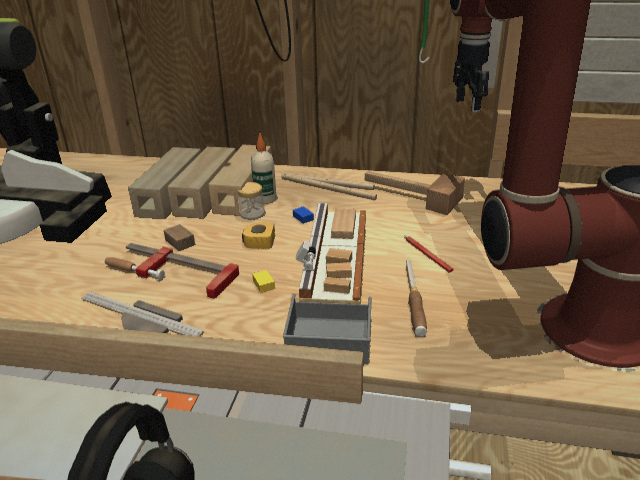

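The top view shows the jig spanning (245..437, 225..300), tray at (216,277), three ends at (264,274), (292,271), (319,267), batten at (397,260), stop at (286,234) with knob at (302,237). Chisel is at (295,355), pencil at (388,365), tape at (383,162). The blue and yellow blocks at (447,201) and (296,192) lie off the jig and are the look-alikes, as is the brown block at (363,75): the three natural-wood blocks on the bed are the ends meant.

```bash
cat >> h.py <<'E'
def rect(pts):
    (c,s,a)=cv2.minAreaRect((np.asarray(pts)[:,:2]*1000).astype(np.float32))
    b=cv2.boxPoints((c,s,a)); e0,e1=b[1]-b[0],b[2]-b[1]
    e=e0 if np.linalg.norm(e0)>np.linalg.norm(e1) else e1
    ang=np.degrees(np.arctan2(e[1],e[0]))%180
    return np.round(c,1),np.round(sorted(s),1),round(float(ang),2)
E
python3 - <<'E'
from h import *
z=np.load("top0.npz"); im,d,K,T=[z[k] for k in("im","d","K","T")]
P=cloud(d,K,T); hsv=cv2.cvtColor(im,cv2.COLOR_RGB2HSV)
v,u=np.mgrid[:480,:640]
roi=(u>235)&(u<445)&(v>215)&(v<305)
# wood blocks: z about .068 & saturated, inside channel
for name,m in (("wood",roi&(hsv[...,1]>70)&(P[...,2]>.060)&(P[...,2]<.078)),
               ("rail",roi&(hsv[...,1]>110)&(P[...,2]>.050)&(P[...,2]<.061)),
               ("fence",(u>235)&roi&(P[...,2]>.0685)&(P[...,2]<.078)&(hsv[...,1]<70)),
               ("tray",(u>175)&(u<250)&(v>230)&(v<325)&(P[...,2]>-.01)&(P[...,2]<.012)&(hsv[...,1]<60)),
               ("stop",roi&(P[...,2]>.085))):
    n,l,s,c=cv2.connectedComponentsWithStats(m.astype(np.uint8))
    for i in range(1,n):
        if s[i,4]>25:
            p=P[l==i]; print(name,c[i].round(),s[i,4],rect(p),np.median(p[:,2]).round(4),p[:,2].max().round(3))
for pix in((345,285),(345,270),(340,240),(300,295)):print(pix,P[pix[1],pix[0]].round(4),hsv[pix[1],pix[0]])
c=cv2.resize(im[215:325,175:445],None,fx=2.9,fy=2.9,interpolation=cv2.INTER_CUBIC); cv2.imwrite("pics/crop.png",c[...,::-1])
E
```

```text
wood [397. 259.] 1500 (array([ 533.3, -226.5]), array([ 49.3, 108.5]), 95.0) 0.0697 0.074
wood [318. 267.] 447 (array([518.7, -78.5]), array([32.2, 49.3]), 176.78) 0.0694 0.074
wood [292. 272.] 373 (array([509.9, -28.7]), array([27. , 48.8]), 15.95) 0.0696 0.076
wood [264. 275.] 304 (array([504. ,  22.7]), array([21.8, 48.2]), 177.69) 0.0696 0.076
rail [343. 288.] 1276 (array([ 479.7, -125.7]), array([ 13.1, 357.2]), 95.9) 0.0575 0.061
fence [390. 230.] 1058 (array([ 589.2, -215.7]), array([ 24.8, 158.8]), 96.03) 0.0733 0.078
fence [296. 240.] 1015 (array([570.3, -35.1]), array([ 24.6, 198.2]), 95.74) 0.0733 0.078
tray [217. 278.] 4055 (array([503.9, 123.1]), array([113.8, 141.8]), 5.9) 0.0045 0.012
stop [289. 234.] 429 (array([515.5, -59. ]), array([ 57. , 190.6]), 30.49) 0.0974 0.986
(345, 285) [ 0.4856 -0.1291  0.0578] [ 11 147 137]
(345, 270) [ 0.5147 -0.1296  0.0508] [109  20 179]
(340, 240) [ 0.5694 -0.1194  0.0718] [113  15 153]
(300, 295) [ 0.4666 -0.0443  0.0569] [ 12 167 127]
```

View pics/crop.png

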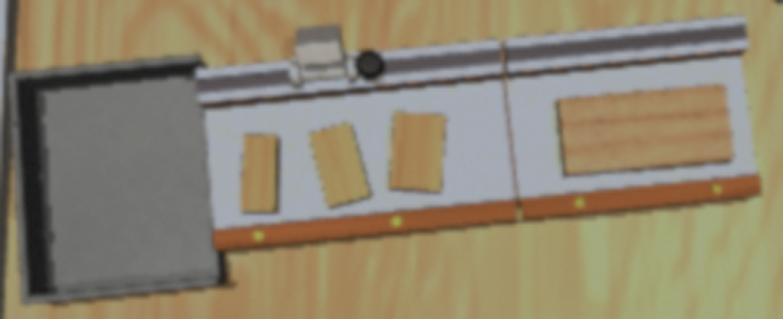

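The crop confirms three natural-wood ends on the bed left of the kerf, and the stop folded back with the knob to its right. Jig fit: yaw 5.9°, origin about (0.527, -0.120). The rail, fence and tray agree within 2–3 mm, and block and rail heights are about 1.5 mm high. The block sizes match. Next I align the tool.

```bash
cat >> h.py <<'E'
from scipy.spatial.transform import Rotation as R
A=np.radians(5.9); X=np.array([np.cos(A),np.sin(A)]); Y=np.array([-np.sin(A),np.cos(A)]); O=np.array([.5268,-.1205])
def jig(p): r=np.asarray(p)[...,:2]-O; return np.stack([r@X*1000,r@Y*1000,np.asarray(p)[...,2]*1000],-1)
def show():
    o=ctrl.get_obs(); M=R.from_rotvec(o["tool_rot"]).as_matrix()
    print("t",round(o["t"],2),"jig",jig(o["tool_pos"]).round(1),"toolx yaw rel jig y",round(np.degrees(np.arctan2(M[1,0],M[0,0]))-95.9,2),"tz",M[:,2].round(3),"F",o["contact_force"].round(1),"op",round(o["opening"],4))
E
python3 -m handwheel '[{"roll":-0.1234},{"roll":-0.1234},{"roll":-0.1234},{"roll":-0.1234},{"roll":-0.1234},{"roll":-0.1234},{"roll":-0.1234},{"roll":-0.1234},{"roll":-0.1234},{"roll":-0.1234},{},{}]' 30
python3 -c "from h import *;show()"
```

```text
t 0.1 jig [-305.8 -415.5  230.2] toolx yaw rel jig y -70.76 tz [-0.001  0.002 -1.   ] F [ 0.1 -0.2  0.8] op 0.0856$[0]: bad value
```

```bash
python3 -m handwheel '[{"tx":0,"ty":0,"tz":0,"roll":-0.1234},{"tx":0,"ty":0,"tz":0,"roll":-0.1234}]' 30
python3 -c "from h import *;show()"; python3 -m handwheel --help | head -20
```

```text
t: 0.27
tool_pos: [0.2654, -0.5654, 0.2305]
tool_rot: [-2.954, -1.064, 0.0]
contact_force: [-0.7, 0.5, -0.5]
opening: 0.0639
grip_force: 0.0
t 0.27 jig [-305.7 -415.7  230.5] toolx yaw rel jig y -56.28 tz [-0.     0.001 -1.   ] F [-0.7  0.5 -0.5] op 0.0639invalid input: not JSON, or not a number
```

```bash
python3 -m handwheel '[{"tx":0,"ty":0,"tz":0,"roll":-0.1234},{"tx":0,"ty":0,"tz":0,"roll":-0.1234},{"tx":0,"ty":0,"tz":0,"roll":-0.1234},{"tx":0,"ty":0,"tz":0,"roll":-0.1234},{"tx":0,"ty":0,"tz":0,"roll":-0.1234},{"tx":0,"ty":0,"tz":0,"roll":-0.1234},{"tx":0,"ty":0,"tz":0,"roll":-0.1234},{"tx":0,"ty":0,"tz":0,"roll":-0.1234}]' >/dev/null
python3 -m handwheel '[{"tx":32,"ty":24,"tz":0,"roll":0},{"tx":32,"ty":24,"tz":0,"roll":0},{"tx":32,"ty":24,"tz":0,"roll":0},{"tx":32,"ty":24,"tz":0,"roll":0},{"tx":32,"ty":24,"tz":0,"roll":0},{"tx":32,"ty":24,"tz":0,"roll":0},{"tx":32,"ty":24,"tz":0,"roll":0},{"tx":32,"ty":24,"tz":0,"roll":0},{"tx":32,"ty":24,"tz":0,"roll":0},{"tx":32,"ty":24,"tz":0,"roll":0},{"tx":32,"ty":24,"tz":0,"roll":0},{"tx":32,"ty":24,"tz":0,"roll":0}]' >/dev/null
python3 -m handwheel '[{"tx":0,"ty":0,"tz":0,"roll":0}]' >/dev/null
python3 -c "from h import *;show()"
```

```text
t 2.02 jig [-14.7 -27.  230.9] toolx yaw rel jig y 0.35 tz [ 0.001  0.003 -1.   ] F [-0.3  0.2 -0.9] op 0.0299
```

```bash
python3 -m handwheel '[{"tx":10,"ty":5.5,"tz":35,"roll":0.006},{"tx":9,"ty":5.5,"tz":35,"roll":0},{"tx":0,"ty":0,"tz":35,"roll":0},{"tx":0,"ty":0,"tz":35,"roll":0},{"tx":0,"ty":0,"tz":18,"roll":0},{"tx":0,"ty":0,"tz":0,"roll":0},{"tx":0,"ty":0,"tz":0,"roll":0}]' >/dev/null
python3 - <<'E'
from h import *
show()
a,d,K,T=grab("top"); b,_,K2,T2=grab("scene")
o=ctrl.get_obs()["tool_pos"]
for k,t in((K,T),(K2,T2)):
    c=t[:3,:3].T@(o-t[:3,3]); print(k[:2,:2].diagonal()*c[:2]/c[2]+k[:2,2])
A1=cv2.resize(a[205:325,170:450],(560,240),interpolation=cv2.INTER_CUBIC);B1=cv2.resize(b[190:330,250:410],(400,350),interpolation=cv2.INTER_CUBIC)
c=np.zeros((600,560,3),np.uint8);c[:240]=A1;c[245:595,:400]=B1;cv2.imwrite("pics/c2.png",c[...,::-1])
E
```

```text
t 2.6 jig [ -7.3 -13.   72.1] toolx yaw rel jig y -0.41 tz [-0.003  0.001 -1.   ] F [0.2 0.2 0.7] op 0.0299
[348.59714452 264.11688925]
[342.10106498 236.73666423]
```

View pics/c2.png

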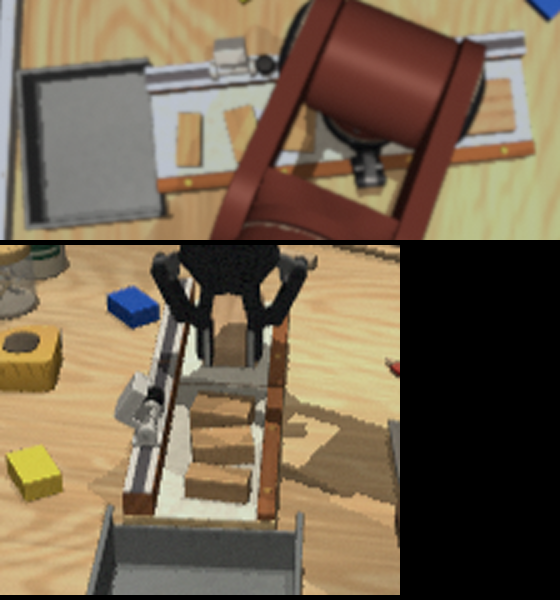

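The view shows the fingertips (205..255, 365) in the channel between the batten and end_0. The linkage spreads only well above the stop's height. The ends are undisturbed, so I descend and sweep.

```bash
python3 -m handwheel '[{"tx":0,"ty":-1.5,"tz":7,"roll":-0.007},{"tx":0,"ty":0,"tz":7,"roll":0},{"tx":0,"ty":0,"tz":6,"roll":0},{"tx":0,"ty":0,"tz":0,"roll":0}]' 26 | grep -E "t:|force"
python3 -c "from h import *;show()"
python3 -m handwheel '[{"tx":8,"ty":0,"tz":0,"roll":0},{"tx":8,"ty":0,"tz":0,"roll":0},{"tx":8,"ty":0,"tz":0,"roll":0},{"tx":8,"ty":0,"tz":0,"roll":0},{"tx":8,"ty":0,"tz":0,"roll":0},{"tx":8,"ty":0,"tz":0,"roll":0},{"tx":8,"ty":0,"tz":0,"roll":0},{"tx":8,"ty":0,"tz":0,"roll":0},{"tx":8,"ty":0,"tz":0,"roll":0},{"tx":8,"ty":0,"tz":0,"roll":0}]' | grep -E "t:|force"
python3 - <<'E'
from h import *
show()
b,_,K2,T2=grab("scene")
cv2.imwrite("pics/c3.png",cv2.resize(b[190:360,250:410],(640,680))[:600,:,::-1])
E
```

```text
t: 3.03
tool_rot: [-2.103, -2.331, 0.001]
contact_force: [-1.5, 0.7, -0.1]
grip_force: 0.0
t 3.03 jig [ -8.6 -13.   52. ] toolx yaw rel jig y -0.0 tz [-0.002  0.001 -1.   ] F [-1.5  0.7 -0.1] op 0.0258
t: 3.87
tool_rot: [2.104, 2.333, 0.0]
contact_force: [-0.2, -1.3, -0.1]
grip_force: 0.3
t 3.87 jig [-7.7 67.4 53.4] toolx yaw rel jig y 0.01 tz [ 0. -0. -1.] F [-0.2 -1.3 -0.1] op 0.0258
```

View pics/c3.png

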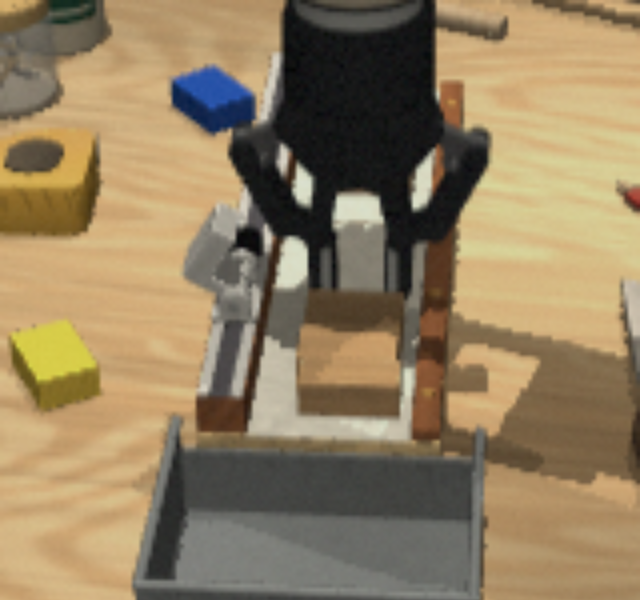

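The picture shows the three ends squared up as one train ahead of the fingers (300..405, 290..415). The open linkage, left elbow at (250,150), would pass very close to the folded stop at (215,250). I'll close the fingers to narrow it and raise the tool slightly before going past.

```bash
python3 -m handwheel '[{"tx":-8,"ty":0,"tz":-2,"roll":0},{"tx":0,"ty":0,"tz":0,"roll":0},{"tx":0,"ty":0,"tz":0,"roll":0},{"tx":0,"ty":0,"tz":0,"roll":0},{"tx":0,"ty":0,"tz":0,"roll":0},{"tx":0,"ty":0,"tz":0,"roll":0}]' 0 | grep -E "t:|force"
python3 - <<'E'
from h import *
show()
b,_,K2,T2=grab("scene")
cv2.imwrite("pics/c4.png",cv2.resize(b[190:340,250:410],(640,600))[:,:,::-1])
E
```

```text
t: 4.42
tool_rot: [-2.105, -2.332, 0.0]
contact_force: [0.1, -0.1, -0.1]
grip_force: 0.0
t 4.42 jig [-7.8 58.4 55.2] toolx yaw rel jig y -0.03 tz [-0.  0. -1.] F [ 0.1 -0.1 -0.1] op 0.0003
```

View pics/c4.png

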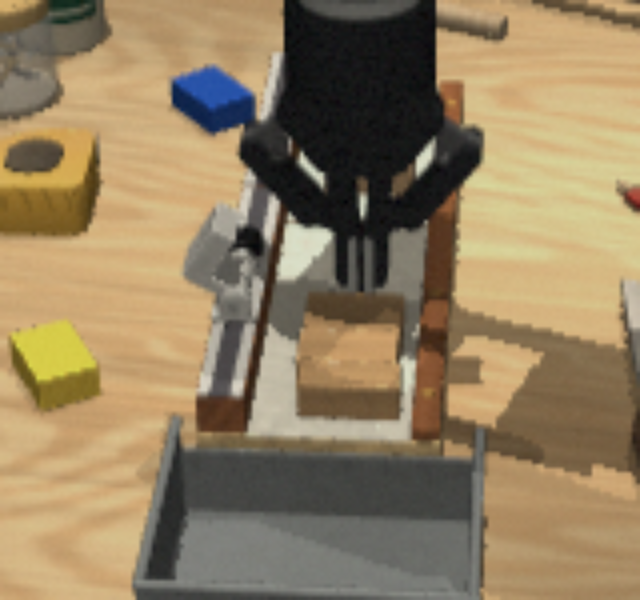

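The closed linkage would clear the stop by only about 8 mm. I'll back off and turn the tool 90° so the linkage lies along the bed.

```bash
python3 -c "
from h import *;print(ctrl.get_obs()['q'].round(2))"
python3 -m handwheel '[{"tx":-12,"ty":0,"tz":-1,"roll":0},{"tx":0,"ty":0,"tz":0,"roll":0.12},{"tx":0,"ty":0,"tz":0,"roll":0.12},{"tx":0,"ty":0,"tz":0,"roll":0.12},{"tx":0,"ty":0,"tz":0,"roll":0.12},{"tx":0,"ty":0,"tz":0,"roll":0.12},{"tx":0,"ty":0,"tz":0,"roll":0.12},{"tx":0,"ty":0,"tz":0,"roll":0.12},{"tx":0,"ty":0,"tz":0,"roll":0.12},{"tx":0,"ty":0,"tz":0,"roll":0.12},{"tx":0,"ty":0,"tz":0,"roll":0.12},{"tx":0,"ty":0,"tz":0,"roll":0.12}]' | grep t:
python3 -m handwheel '[{"tx":0,"ty":0,"tz":0,"roll":0.12},{"tx":0,"ty":0,"tz":0,"roll":0.12},{"tx":0,"ty":0,"tz":0,"roll":0.011},{"tx":0,"ty":0,"tz":0,"roll":0}]' | grep t:
python3 -c "
from h import *;show();print(ctrl.get_obs()['q'].round(2))"
```

```text
[-0.27 -0.02  2.    0.    1.16 -0.37]
t: 5.47
tool_rot: [3.094, 0.543, 0.0]
t: 5.8
tool_rot: [3.137, 0.165, 0.0]
t 5.8 jig [-7.7 46.  56.4] toolx yaw rel jig y -89.9 tz [ 0. -0. -1.] F [-0.1  0.3 -0.6] op -0.0001
[-0.29 -0.02  2.   -0.    1.17  1.18]
```

```bash
python3 -m handwheel '[{"tx":3,"ty":-4,"tz":1.5,"roll":0},{"tx":0,"ty":-8,"tz":0,"roll":0},{"tx":0,"ty":-8,"tz":0,"roll":0},{"tx":0,"ty":-8,"tz":0,"roll":0},{"tx":0,"ty":-8,"tz":0,"roll":0},{"tx":0,"ty":-8,"tz":0,"roll":0},{"tx":0,"ty":-8,"tz":0,"roll":0},{"tx":0,"ty":-8,"tz":0,"roll":0},{"tx":0,"ty":-8,"tz":0,"roll":0},{"tx":0,"ty":-8,"tz":0,"roll":0},{"tx":0,"ty":-8,"tz":0,"roll":0},{"tx":0,"ty":-4,"tz":0,"roll":0}]' | grep -E "t:|force"
python3 - <<'E'
from h import *
show()
b,_,K2,T2=grab("scene")
cv2.imwrite("pics/c5.png",cv2.resize(b[210:360,250:410],(640,600))[:,:,::-1])
E
```

```text
t: 6.8
tool_rot: [-3.137, -0.163, 0.0]
contact_force: [0.2, -0.1, -0.2]
grip_force: 0.1
t 6.8 jig [ -4.8 135.8  54.8] toolx yaw rel jig y -89.97 tz [-0.  0. -1.] F [ 0.2 -0.1 -0.2] op 0.0
```

View pics/c5.png

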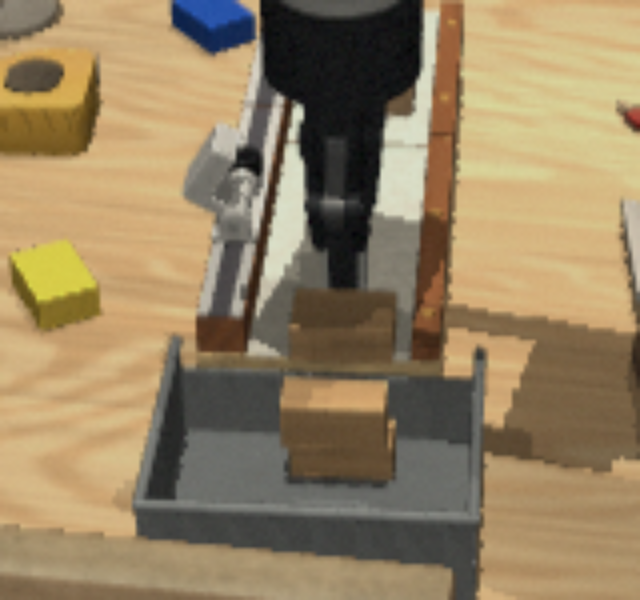

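Two ends are in the tray (285..395, 380..480). The third is at the bed's edge (345,325), and the stop is untouched. I continue slowly.

```bash
python3 -m handwheel '[{"tx":0,"ty":-6,"tz":0,"roll":0},{"tx":0,"ty":-6,"tz":0,"roll":0},{"tx":0,"ty":-6,"tz":0,"roll":0},{"tx":0,"ty":-6,"tz":0,"roll":0},{"tx":0,"ty":-6,"tz":0,"roll":0},{"tx":0,"ty":-6,"tz":0,"roll":0},{"tx":0,"ty":-6,"tz":0,"roll":0},{"tx":0,"ty":-6,"tz":0,"roll":0},{"tx":0,"ty":-6,"tz":0,"roll":0},{"tx":0,"ty":-6,"tz":0,"roll":0},{"tx":0,"ty":0,"tz":0,"roll":0},{"tx":0,"ty":0,"tz":0,"roll":0}]' | grep -E "t:|force"
python3 -m handwheel '[{"tx":0,"ty":0,"tz":-20,"roll":0},{"tx":0,"ty":0,"tz":-40,"roll":0},{"tx":0,"ty":0,"tz":-40,"roll":0},{"tx":0,"ty":0,"tz":-40,"roll":0},{"tx":0,"ty":0,"tz":0,"roll":0}]' | grep -E "t:|force"
python3 - <<'E'
from h import *
show()
b,d,K2,T2=grab("scene")
P=jig(cloud(d,K2,T2)); hs=cv2.cvtColor(b,cv2.COLOR_RGB2HSV)
m=(P[...,1]>186)&(P[...,1]<300)&(abs(P[...,0])<70)&(P[...,2]>8)&(P[...,2]<90)&(hs[...,1]>70)
print("tray wood",m.sum(),P[m].min(0).round(),np.percentile(P[m],98,0).round())
s=(abs(P[...,1]-85)<25)&(P[...,0]>30)&(P[...,0]<100)&(P[...,2]>95)&(P[...,2]<135); print("stop",s.sum(),P[s].min(0).round(),P[s].max(0).round())
cv2.imwrite("pics/c6.png",cv2.resize(b[210:360,250:410],(640,600))[:,:,::-1])
E
```

```text
t: 7.85
tool_rot: [3.137, 0.162, 0.001]
contact_force: [0.4, -0.4, 1.8]
grip_force: 0.5
t: 8.27
tool_rot: [3.137, 0.161, 0.024]
contact_force: [1.9, 0.1, 0.9]
grip_force: 0.0
t 8.27 jig [ -0.  194.  204.6] toolx yaw rel jig y -90.02 tz [ 0.016  0.    -1.   ] F [1.9 0.1 0.9] op -0.0003
tray wood 1011 [-69. 186.   8.] [ 20. 251.  62.]
stop 98 [48. 61. 95.] [ 81. 110. 126.]
```

View pics/c6.png

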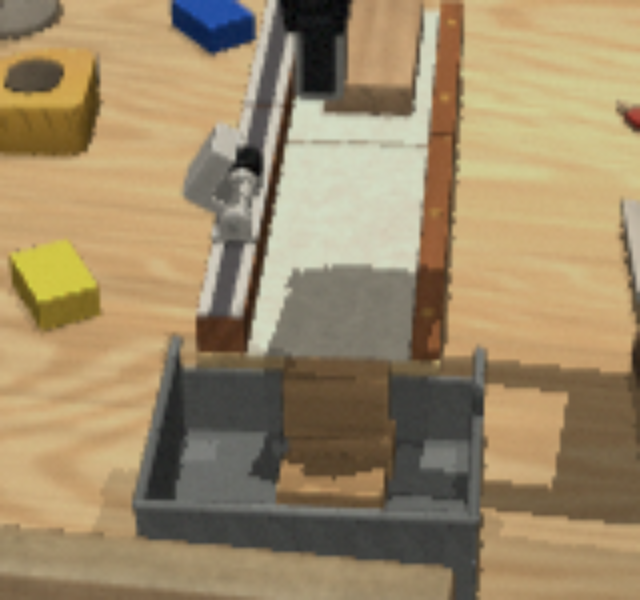

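The third end leans at the bed-side wall (340,400), with the other two beneath it (335,475). I'll measure how it lies.

```bash
python3 - <<'E'
from h import *
b,d,K2,T2=grab("scene")
P=jig(cloud(d,K2,T2))
u=250+335//4
for v in range(210+340//4,210+510//4,2): print(v,(v-210)*4,P[v,u-8].round(),P[v,u+8].round(),b[v,u])
E
```

```text
295 340 [ 16. 168.  49.] [-15. 168.  51.] [126 120 107]
297 348 [ 15. 179.  52.] [-16. 173.  50.] [125 120 107]
299 356 [ 15. 181.  49.] [-16. 179.  49.] [124 114  92]
301 364 [ 13. 200.  59.] [-18. 200.  60.] [108  83  56]
303 372 [ 12. 210.  61.] [-18. 207.  61.] [105  82  55]
305 380 [ 12. 213.  59.] [-19. 213.  61.] [81 64 43]
307 388 [ 11. 218.  59.] [-19. 217.  59.] [103  79  52]
309 396 [ 12. 216.  52.] [-19. 215.  52.] [99 77 52]
311 404 [ 12. 215.  47.] [-19. 216.  49.] [93 72 49]
313 412 [ 12. 217.  43.] [-19. 217.  45.] [94 73 48]
315 420 [ 12. 214.  36.] [-19. 218.  41.] [91 72 49]
317 428 [ 12. 218.  34.] [-18. 214.  33.] [84 65 43]
319 436 [ 12. 216.  28.] [-18. 215.  29.] [91 71 47]
321 444 [ 12. 215.  22.] [-19. 219.  27.] [93 75 48]
323 452 [ 11. 223.  24.] [-19. 218.  21.] [89 73 48]
325 460 [ 11. 226.  22.] [-19. 228.  25.] [87 68 47]
327 468 [ 10. 237.  26.] [-20. 231.  23.] [88 69 47]
329 476 [ 10. 239.  23.] [-20. 237.  22.] [87 68 48]
331 484 [  9. 245.  23.] [-20. 244.  24.] [162 126  84]
333 492 [  9. 252.  24.] [-21. 251.  25.] [141 111  74]
335 500 [  9. 249.  17.] [-21. 251.  20.] [100  78  53]
```

Depth shows two ends lying flat (top z≈24) and one standing on edge on top (y 197..217, top z≈59). Its underside centre is near z≈41, within the limit and stable. Now the stop: I go above and behind it.

```bash
python3 -m handwheel '[{"tx":18,"ty":18,"tz":0,"roll":0},{"tx":18,"ty":18,"tz":0,"roll":0},{"tx":18,"ty":18,"tz":0,"roll":0},{"tx":18,"ty":18,"tz":0,"roll":0},{"tx":18,"ty":18,"tz":0,"roll":0},{"tx":18,"ty":18,"tz":0,"roll":0},{"tx":0,"ty":0,"tz":0,"roll":0},{"tx":0,"ty":0,"tz":30,"roll":0},{"tx":0,"ty":0,"tz":30,"roll":0},{"tx":0,"ty":0,"tz":33,"roll":0},{"tx":0,"ty":0,"tz":0,"roll":0},{"tx":0,"ty":0,"tz":0,"roll":0}]' | grep -E "t:|force"
python3 -c "from h import *;show()"
```

```text
t: 9.37
tool_rot: [-3.136, -0.161, 0.013]
contact_force: [0.2, 0.5, 0.0]
grip_force: 0.0
t 9.37 jig [100.1  87.6  97.7] toolx yaw rel jig y -90.0 tz [-0.008  0.001 -1.   ] F [0.2 0.5 0. ] op -0.0001
```

```bash
python3 -m handwheel '[{"tx":0,"ty":2,"tz":-10,"roll":0},{"tx":-8,"ty":0,"tz":0,"roll":0},{"tx":-8,"ty":0,"tz":0,"roll":0},{"tx":-6,"ty":0,"tz":0,"roll":0},{"tx":-6,"ty":0,"tz":0,"roll":0},{"tx":-6,"ty":0,"tz":0,"roll":0},{"tx":-6,"ty":0,"tz":0,"roll":0},{"tx":-6,"ty":0,"tz":0,"roll":0},{"tx":-6,"ty":0,"tz":0,"roll":0},{"tx":-6,"ty":0,"tz":0,"roll":0},{"tx":-6,"ty":0,"tz":0,"roll":0},{"tx":0,"ty":0,"tz":0,"roll":0}]' | grep -E "t:|force"
python3 -c "from h import *;show()"
python3 -m handwheel '[{"tx":0,"ty":0,"tz":0,"roll":0},{"tx":0,"ty":0,"tz":0,"roll":0},{"tx":0,"ty":0,"tz":0,"roll":0},{"tx":0,"ty":0,"tz":-40,"roll":0},{"tx":0,"ty":0,"tz":-40,"roll":0},{"tx":0,"ty":0,"tz":0,"roll":0}]' | grep -E "t:|force"
python3 - <<'E'
from h import *
show()
b,d,K2,T2=grab("scene")
P=jig(cloud(d,K2,T2))
s=(abs(P[...,1]-85)<25)&(P[...,0]>5)&(P[...,0]<100)&(P[...,2]>54)&(P[...,2]<135)
for x in range(10,90,10):
  q=s&(abs(P[...,0]-x)<5); print(x,q.sum(),P[q].max(0).round() if q.any() else '')
cv2.imwrite("pics/c7.png",cv2.resize(b[190:340,250:410],(640,600))[:,:,::-1])
E
```

```text
t: 10.37
tool_rot: [-3.137, -0.161, 0.002]
contact_force: [-0.3, 0.5, 0.1]
grip_force: 0.0
t 10.37 jig [ 37.8  84.8 111.3] toolx yaw rel jig y -90.02 tz [-0.001  0.    -1.   ] F [-0.3  0.5  0.1] op -0.0001
t: 10.87
tool_rot: [3.134, 0.162, 0.022]
contact_force: [1.4, 0.4, 1.6]
grip_force: 0.0
t 10.87 jig [ 43.9  83.3 201. ] toolx yaw rel jig y -90.0 tz [ 0.014 -0.003 -1.   ] F [1.4 0.4 1.6] op 0.0002
10 0 
20 18 [ 25. 109.  89.]
30 37 [ 35. 110.  90.]
40 51 [ 45. 110.  90.]
50 82 [ 55. 110.  97.]
60 53 [ 65. 109.  98.]
70 9 [ 66. 109.  78.]
80 0
```

View pics/c7.png

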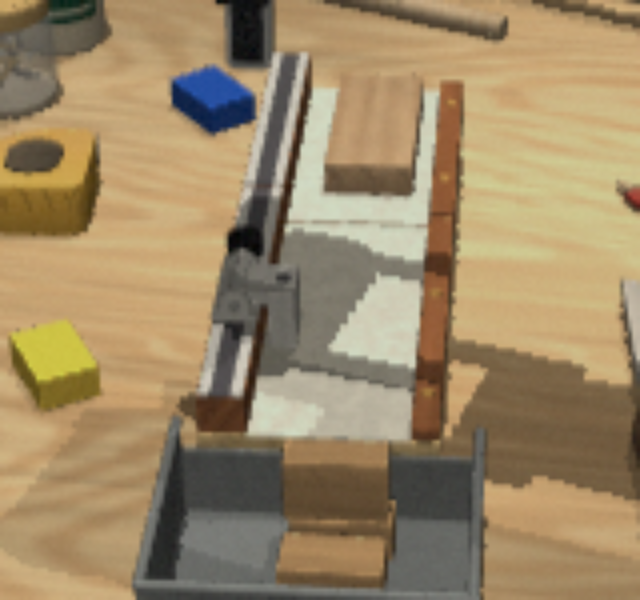

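The picture shows the stop down, its leg at (285,310) in front of the fence. The batten is untouched at (370,135) and the ends are still in the tray. Next I go to the batten's right end.

```bash
python3 -m handwheel '[{"tx":-6,"ty":34,"tz":0,"roll":0},{"tx":-6,"ty":34,"tz":0,"roll":0},{"tx":-6,"ty":34,"tz":0,"roll":0},{"tx":-6,"ty":34,"tz":0,"roll":0},{"tx":-6,"ty":34,"tz":0,"roll":0},{"tx":-6,"ty":34,"tz":0,"roll":0},{"tx":-6,"ty":34,"tz":0,"roll":0},{"tx":-6,"ty":34,"tz":0,"roll":0},{"tx":0,"ty":0,"tz":30,"roll":0},{"tx":0,"ty":0,"tz":30,"roll":0},{"tx":0,"ty":0,"tz":0,"roll":0},{"tx":0,"ty":0,"tz":0,"roll":0}]' | grep -E "t:|force"
python3 -c "from h import *;show()"
```

```text
t: 11.92
tool_rot: [-3.133, -0.161, 0.008]
contact_force: [-0.8, -0.9, 1.3]
grip_force: 0.0
t 11.92 jig [ -10.4 -186.   128.4] toolx yaw rel jig y -90.02 tz [-0.005  0.004 -1.   ] F [-0.8 -0.9  1.3] op 0.0001
```

```bash
python3 -m handwheel '[{"tx":6,"ty":6,"tz":0,"roll":0},{"tx":0,"ty":0,"tz":25,"roll":0},{"tx":0,"ty":0,"tz":25,"roll":0},{"tx":0,"ty":0,"tz":15,"roll":0},{"tx":0,"ty":0,"tz":8,"roll":0},{"tx":0,"ty":0,"tz":0,"roll":0},{"tx":0,"ty":0,"tz":0,"roll":0},{"tx":0,"ty":0,"tz":0,"roll":0}]' | grep -E "t:|force"
python3 -c "from h import *;show()"
```

```text
t: 12.58
tool_rot: [3.135, 0.162, 0.005]
contact_force: [-0.2, -0.6, -0.0]
grip_force: 0.0
t 12.58 jig [  -1.3 -194.5   61.3] toolx yaw rel jig y -89.99 tz [ 0.003 -0.002 -1.   ] F [-0.2 -0.6 -0. ] op -0.0002
```

```bash
python3 -m handwheel '[{"tx":-1.5,"ty":0,"tz":3,"roll":0},{"tx":-1.5,"ty":0,"tz":3,"roll":0},{"tx":0,"ty":-8,"tz":0,"roll":0},{"tx":0,"ty":-8,"tz":0,"roll":0},{"tx":0,"ty":-8,"tz":0,"roll":0},{"tx":0,"ty":-8,"tz":0,"roll":0},{"tx":0,"ty":-8,"tz":0,"roll":0},{"tx":0,"ty":-8,"tz":0,"roll":0},{"tx":0,"ty":-8,"tz":0,"roll":0},{"tx":0,"ty":-8,"tz":0,"roll":0},{"tx":0,"ty":-8,"tz":0,"roll":0},{"tx":0,"ty":-8,"tz":0,"roll":0}]' | grep -E "t:|force"
python3 -m handwheel '[{"tx":0,"ty":-8,"tz":0,"roll":0},{"tx":0,"ty":-8,"tz":0,"roll":0},{"tx":0,"ty":-7,"tz":0,"roll":0},{"tx":0,"ty":-6,"tz":0,"roll":0},{"tx":0,"ty":-4,"tz":0,"roll":0},{"tx":0,"ty":0,"tz":0,"roll":0},{"tx":0,"ty":0,"tz":0,"roll":0}]' | grep -E "t:|force"
cat >> h.py <<'E'
def batten():
    b,d,K,T=grab("scene"); P=cloud(d,K,T); J=jig(P); hs=cv2.cvtColor(b,cv2.COLOR_RGB2HSV)
    m=(abs(J[...,0])<46)&(J[...,1]>-180)&(J[...,1]<75)&(J[...,2]>62)&(J[...,2]<76)&(hs[...,1]>60)
    m=cv2.morphologyEx(m.astype(np.uint8),cv2.MORPH_OPEN,np.ones((3,3)))
    n,l,s,c=cv2.connectedComponentsWithStats(m); i=1+np.argmax(s[1:,4]); q=J[l==i]
    print("batten",s[i],rect(q/1000),np.percentile(q,[1,50,99],axis=0).round(1).tolist()); return b
E
python3 - <<'E'
from h import *
show(); b=batten(); cv2.imwrite("pics/c8.png",cv2.resize(b[190:340,250:410],(640,600))[:,:,::-1])
E
```

```text
t: 13.58
tool_rot: [3.137, 0.162, 0.0]
contact_force: [0.2, -0.3, -0.9]
grip_force: 0.1
t: 14.17
tool_rot: [3.137, 0.162, -0.0]
contact_force: [-0.0, -0.1, 0.2]
grip_force: 0.0
t 14.17 jig [ -5.7 -80.2  52.8] toolx yaw rel jig y -89.99 tz [-0. -0. -1.] F [-0.  -0.1  0.2] op -0.0002
batten [328 228  26  29 638] (array([-2. , -9.5]), array([ 50.1, 118.7]), 90.11) [[-26.8, -63.4, 63.7], [-2.2, -1.3, 69.5], [22.2, 47.9, 72.6]]
```

View pics/c8.png

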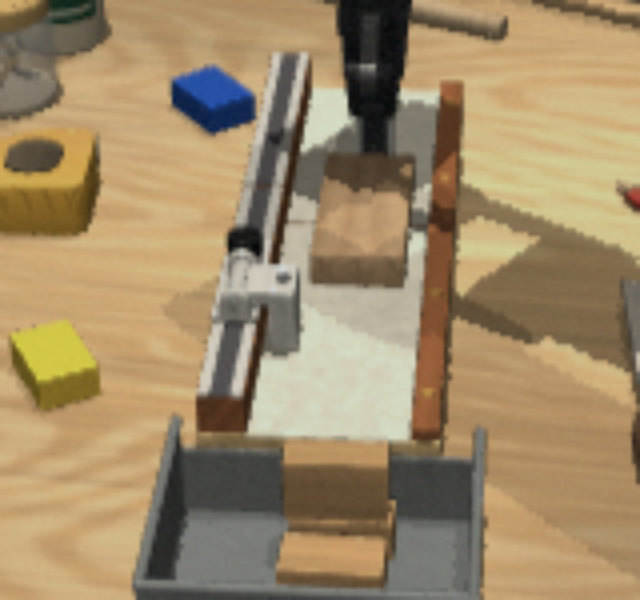

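The batten is straight in the channel (310..412, 155..285), its left end about 25 mm from the stop. I advance 20 mm more, then go round to the rail side.

```bash
python3 -m handwheel '[{"tx":0,"ty":-5,"tz":0,"roll":0},{"tx":0,"ty":-5,"tz":0,"roll":0},{"tx":0,"ty":-5,"tz":0,"roll":0},{"tx":0,"ty":-5,"tz":0,"roll":0},{"tx":0,"ty":0,"tz":0,"roll":0},{"tx":0,"ty":8,"tz":0,"roll":0},{"tx":0,"ty":8,"tz":0,"roll":0},{"tx":0,"ty":0,"tz":-25,"roll":0},{"tx":0,"ty":0,"tz":-25,"roll":0},{"tx":0,"ty":0,"tz":0,"roll":0},{"tx":0,"ty":0,"tz":0,"roll":0}]' | grep -E "t:|force"
python3 -c "from h import *;show();batten()"
python3 -m handwheel '[{"tx":-15,"ty":-20,"tz":0,"roll":0},{"tx":-15,"ty":-20,"tz":0,"roll":0},{"tx":-15,"ty":-20,"tz":0,"roll":0},{"tx":0,"ty":-20,"tz":0,"roll":0},{"tx":0,"ty":0,"tz":0,"roll":0},{"tx":0,"ty":0,"tz":0,"roll":0},{"tx":0,"ty":0,"tz":0,"roll":0}]' | grep -E "t:|force"
python3 -c "from h import *;show()"
```

```text
t: 15.13
tool_rot: [3.135, 0.16, 0.006]
contact_force: [-0.5, -0.2, -0.6]
grip_force: 0.0
t 15.13 jig [ -4.5 -78.2 105. ] toolx yaw rel jig y -90.06 tz [ 0.004 -0.002 -1.   ] F [-0.5 -0.2 -0.6] op 0.0002
batten [327 233  26  29 656] (array([-1.9, 13.4]), array([ 50. , 112.9]), 89.9) [[-26.8, -40.8, 63.1], [-2.1, 20.0, 69.5], [22.2, 68.2, 72.7]]
t: 15.77
tool_rot: [-3.137, -0.161, 0.002]
contact_force: [-0.4, 0.2, 0.4]
grip_force: 0.0
t 15.77 jig [-50.9   3.3 102.1] toolx yaw rel jig y -90.01 tz [-0.001  0.    -1.   ] F [-0.4  0.2  0.4] op 0.0001
```

```bash
python3 -m handwheel '[{"tx":-3,"ty":-7,"tz":0,"roll":0},{"tx":0,"ty":0,"tz":14,"roll":0},{"tx":0,"ty":0,"tz":14,"roll":0},{"tx":0,"ty":0,"tz":12,"roll":0},{"tx":0,"ty":0,"tz":0,"roll":0},{"tx":0,"ty":0,"tz":0,"roll":0}]' | grep -E "t:|force"
python3 -c "from h import *;show()"
python3 -m handwheel '[{"tx":4,"ty":0,"tz":0,"roll":0},{"tx":4,"ty":0,"tz":0,"roll":0},{"tx":4,"ty":0,"tz":0,"roll":0},{"tx":4,"ty":0,"tz":0,"roll":0},{"tx":4,"ty":0,"tz":0,"roll":0},{"tx":4,"ty":0,"tz":0,"roll":0},{"tx":3,"ty":0,"tz":0,"roll":0},{"tx":0,"ty":0,"tz":0,"roll":0},{"tx":0,"ty":0,"tz":0,"roll":0}]' | grep -E "t:|force"
python3 -c "from h import *;show();batten()"
```

```text
t: 16.27
tool_rot: [-3.136, -0.161, 0.003]
contact_force: [0.2, 0.5, 0.2]
grip_force: 0.0
t 16.27 jig [-54.4  10.8  61.9] toolx yaw rel jig y -90.03 tz [-0.002  0.001 -1.   ] F [0.2 0.5 0.2] op 0.0002
t: 17.02
tool_rot: [-3.137, -0.162, -0.0]
contact_force: [0.4, -0.1, -0.6]
grip_force: 0.0
t 17.02 jig [-26.5  10.7  62.8] toolx yaw rel jig y -90.0 tz [ 0.  0. -1.] F [ 0.4 -0.1 -0.6] op -0.0001
batten [321 232  24  30 619] (array([13.8, 12.2]), array([ 49.3, 115.9]), 93.76) [[-12.2, -40.3, 62.8], [11.6, 20.7, 69.6], [36.4, 68.1, 72.4]]
```

```bash
python3 -m handwheel '[{"tx":1.5,"ty":0,"tz":1,"roll":0},{"tx":1.5,"ty":0,"tz":1,"roll":0},{"tx":0,"ty":0,"tz":0,"roll":0}]' | grep contact
python3 -m handwheel '[{"tx":1,"ty":0,"tz":0,"roll":0},{"tx":0,"ty":0,"tz":0,"roll":0}]' | grep contact
python3 -m handwheel '[{"tx":1,"ty":0,"tz":0,"roll":0},{"tx":0,"ty":0,"tz":0,"roll":0}]' | grep contact
python3 -m handwheel '[{"tx":1,"ty":0,"tz":0,"roll":0},{"tx":0,"ty":0,"tz":0,"roll":0}]' | grep contact
python3 -c "from h import *;show();batten()"
```

```text
contact_force: [1.0, -0.3, 0.3]
contact_force: [-0.2, -0.2, -0.6]
contact_force: [-0.6, -0.8, -1.0]
contact_force: [1.2, 0.2, -1.1]
t 17.82 jig [-20.5  10.6  60.9] toolx yaw rel jig y -90.01 tz [ 0. -0. -1.] F [ 1.2  0.2 -1.1] op 0.0002
batten [317 232  26  30 626] (array([18.2, 10.9]), array([ 51.5, 116.9]), 90.38) [[-7.3, -40.8, 63.3], [17.0, 18.5, 69.6], [43.1, 68.2, 73.3]]
```

```bash
for i in 1 2; do :; done
python3 -m handwheel '[{"tx":1,"ty":0,"tz":0,"roll":0},{"tx":0,"ty":0,"tz":0,"roll":0}]' | grep contact
python3 -m handwheel '[{"tx":1,"ty":0,"tz":0,"roll":0},{"tx":0,"ty":0,"tz":0,"roll":0}]' | grep contact
python3 -c "from h import *;show();batten()"
```

```text
contact_force: [-3.9, -1.6, 2.4]
contact_force: [-8.3, -0.5, 6.6]
t 18.2 jig [-20.3  10.6  60.7] toolx yaw rel jig y -89.99 tz [-0.005 -0.    -1.   ] F [-8.3 -0.5  6.6] op 0.0
batten [317 232  25  30 604] (array([18.9, 12.2]), array([ 50.9, 115.2]), 91.28) [[-6.2, -41.1, 64.6], [18.0, 19.0, 69.6], [43.3, 67.7, 72.6]]
```

Firm contact with the fence (8 N). Next I back off and push the right end towards the stop in line with the leg.

```bash
python3 -m handwheel '[{"tx":-6,"ty":0,"tz":0,"roll":0},{"tx":-6,"ty":0,"tz":0,"roll":0},{"tx":0,"ty":0,"tz":-20,"roll":0},{"tx":0,"ty":0,"tz":-20,"roll":0},{"tx":12,"ty":23,"tz":0,"roll":0},{"tx":15,"ty":23,"tz":0,"roll":0},{"tx":15,"ty":23,"tz":0,"roll":0},{"tx":15,"ty":23,"tz":0,"roll":0},{"tx":0,"ty":0,"tz":0,"roll":0},{"tx":0,"ty":0,"tz":0,"roll":0}]' | grep -E "t:|force"
python3 -c "from h import *;show();batten()"
```

```text
t: 19.08
tool_rot: [-3.137, -0.159, -0.001]
contact_force: [-0.9, 0.3, -0.6]
grip_force: 0.0
t 19.08 jig [ 26.5 -82.2 100.7] toolx yaw rel jig y -90.09 tz [ 0.001  0.    -1.   ] F [-0.9  0.3 -0.6] op 0.0001
batten [317 232  27  30 652] (array([18.1, 12. ]), array([ 51.4, 116.1]), 89.98) [[-7.3, -42.8, 63.1], [16.9, 17.1, 69.5], [43.3, 68.2, 72.8]]
```

```bash
python3 -m handwheel '[{"tx":-1.5,"ty":0,"tz":15,"roll":0},{"tx":0,"ty":0,"tz":15,"roll":0},{"tx":0,"ty":0,"tz":14,"roll":0},{"tx":0,"ty":0,"tz":0,"roll":0},{"tx":0,"ty":-7,"tz":0,"roll":0},{"tx":0,"ty":-6,"tz":0,"roll":0},{"tx":0,"ty":-5,"tz":0,"roll":0},{"tx":0,"ty":-3,"tz":0,"roll":0},{"tx":0,"ty":0,"tz":0,"roll":0},{"tx":0,"ty":0,"tz":0,"roll":0}]' | grep contact
python3 -c "from h import *;show()"
python3 -m handwheel '[{"tx":0,"ty":-1.5,"tz":0,"roll":0},{"tx":0,"ty":-1.5,"tz":0,"roll":0},{"tx":0,"ty":0,"tz":0,"roll":0}]' | grep contact
python3 -m handwheel '[{"tx":0,"ty":-1,"tz":0,"roll":0},{"tx":0,"ty":0,"tz":0,"roll":0}]' | grep contact
python3 -m handwheel '[{"tx":0,"ty":-1,"tz":0,"roll":0},{"tx":0,"ty":0,"tz":0,"roll":0}]' | grep contact
python3 -c "from h import *;show()"
```

```text
contact_force: [0.0, 0.0, -0.7]
t 19.97 jig [ 25.2 -60.2  57.4] toolx yaw rel jig y -89.97 tz [ 0.001 -0.001 -1.   ] F [ 0.   0.  -0.7] op -0.0003
contact_force: [0.1, -0.8, 0.7]
contact_force: [0.9, 0.0, 1.2]
contact_force: [0.1, 0.2, 0.5]
t 20.55 jig [ 24.8 -55.4  56.9] toolx yaw rel jig y -90.01 tz [ 0. -0. -1.] F [0.1 0.2 0.5] op 0.0001
```

```bash

python3 -m handwheel '[{"tx":0,"ty":-1,"tz":0,"roll":0},{"tx":0,"ty":0,"tz":0,"roll":0}]' | grep contact
python3 -m handwheel '[{"tx":0,"ty":-1,"tz":0,"roll":0},{"tx":0,"ty":0,"tz":0,"roll":0}]' | grep contact
python3 -m handwheel '[{"tx":0,"ty":-1,"tz":0,"roll":0},{"tx":0,"ty":0,"tz":0,"roll":0}]' | grep contact
python3 -c "from h import *;show()"
```

```text
contact_force: [0.6, -0.2, 1.5]
contact_force: [0.4, -0.4, 0.9]
contact_force: [-0.1, -0.5, 1.4]
t 21.05 jig [ 24.8 -52.3  56.9] toolx yaw rel jig y -90.01 tz [ 0. -0. -1.] F [-0.1 -0.5  1.4] op -0.0
```

```bash

python3 -m handwheel '[{"tx":0,"ty":-1,"tz":0,"roll":0},{"tx":0,"ty":0,"tz":0,"roll":0}]' | grep contact
python3 -c "from h import *;show();batten()"
```

```text
contact_force: [0.3, -0.4, 1.4]
t 21.22 jig [ 24.8 -51.3  56.8] toolx yaw rel jig y -90.01 tz [ 0. -0. -1.] F [ 0.3 -0.4  1.4] op -0.0001
batten [317 234  27  29 638] (array([17.8, 19.1]), array([ 52.4, 111.7]), 89.92) [[-8.0, -35.2, 63.8], [16.2, 21.5, 69.6], [43.1, 73.3, 73.0]]
```

```bash

python3 -m handwheel '[{"tx":0,"ty":-1,"tz":0,"roll":0},{"tx":0,"ty":0,"tz":0,"roll":0}]' | grep contact
python3 -m handwheel '[{"tx":0,"ty":-1,"tz":0,"roll":0},{"tx":0,"ty":0,"tz":0,"roll":0}]' | grep contact
python3 -c "from h import *;show()"
```

```text
contact_force: [0.7, -1.1, 1.7]
contact_force: [0.1, -0.2, 0.9]
t 21.6 jig [ 24.7 -49.2  56.8] toolx yaw rel jig y -90.01 tz [-0.  0. -1.] F [ 0.1 -0.2  0.9] op -0.0002
```

```bash

python3 -m handwheel '[{"tx":0,"ty":-1,"tz":0,"roll":0},{"tx":0,"ty":0,"tz":0,"roll":0}]' | grep contact
python3 - <<'E'
from h import *
show();b=batten(); cv2.imwrite("pics/c9.png",cv2.resize(b[210:300,280:380],(660,594),interpolation=cv2.INTER_CUBIC)[:,:,::-1])
E
```

```text
contact_force: [0.2, -1.0, 1.0]
t 21.77 jig [ 24.7 -48.2  56.7] toolx yaw rel jig y -90.01 tz [-0.  0. -1.] F [ 0.2 -1.   1. ] op -0.0006
batten [317 235  27  26 590] (array([17.7, 20.5]), array([ 52.6, 108.6]), 90.82) [[-8.2, -32.0, 65.3], [16.1, 20.8, 69.5], [43.2, 71.9, 73.4]]
```

View pics/c9.png

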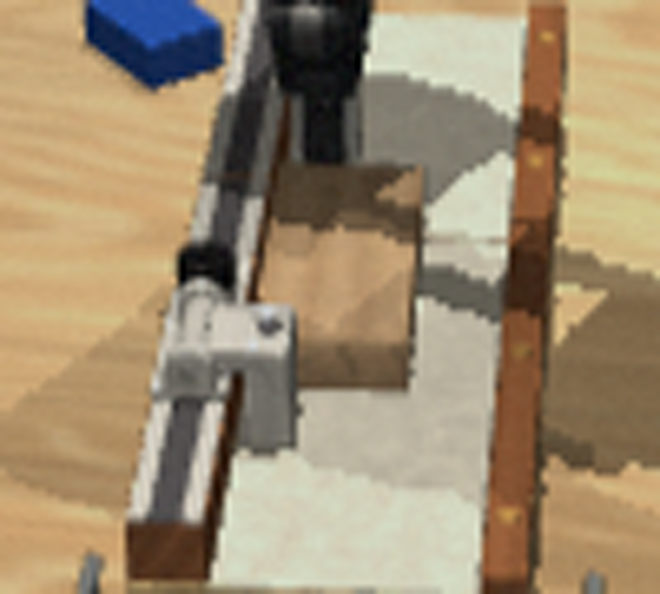

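The batten (260..420, 165..385) lies along the fence, with its end nearly at the leg (270,380). There is no contact force yet, so I continue in 1 mm steps.

```bash

python3 -m handwheel '[{"tx":0,"ty":-1,"tz":0,"roll":0},{"tx":0,"ty":0,"tz":0,"roll":0}]' | grep contact
python3 -m handwheel '[{"tx":0,"ty":-1,"tz":0,"roll":0},{"tx":0,"ty":0,"tz":0,"roll":0}]' | grep contact
python3 -c "from h import *;show()"
```

```text
contact_force: [0.5, -0.7, 0.5]
contact_force: [0.5, -0.2, -0.0]
t 22.15 jig [ 24.7 -46.2  56.7] toolx yaw rel jig y -90.01 tz [-0.  0. -1.] F [ 0.5 -0.2 -0. ] op -0.0003
```

```bash

python3 -m handwheel '[{"tx":0,"ty":-1,"tz":0,"roll":0},{"tx":0,"ty":0,"tz":0,"roll":0}]' | grep contact
python3 -c "from h import *;show();batten()"
```

```text
contact_force: [0.4, 0.1, 0.2]
t 22.32 jig [ 24.7 -45.2  56.7] toolx yaw rel jig y -90.0 tz [-0.  0. -1.] F [0.4 0.1 0.2] op -0.0004
batten [317 235  27  26 578] (array([17.2, 20.2]), array([ 53.1, 107.8]), 90.42) [[-8.6, -28.8, 66.2], [15.7, 21.5, 69.6], [43.2, 71.0, 73.2]]
```

```bash
python3 - <<'E'
from h import *
z=np.load("top0.npz"); im,d,K,T=[z[k] for k in("im","d","K","T")]
J=jig(cloud(d,K,T)); s=(J[...,0]>35)&(J[...,0]<90)&(J[...,1]>20)&(J[...,1]<150)&(J[...,2]>100)&(J[...,2]<130)
print("leg",s.sum(),np.percentile(J[s],[3,50,97],axis=0).round(1).tolist())
k=(im.max(2)<60)&(J[...,0]>35)&(J[...,0]<70)&(J[...,1]>20)&(J[...,1]<150)&(J[...,2]>80); print("knob",k.sum(),np.percentile(J[k],[3,50,97],axis=0).round(1).tolist())
E
python3 -m handwheel '[{"tx":0,"ty":-1,"tz":0,"roll":0},{"tx":0,"ty":0,"tz":0,"roll":0}]' | grep contact
```

```text
leg 196 [[51.6, 83.2, 102.2], [61.1, 96.8, 119.4], [76.0, 109.9, 125.3]]
knob 66 [[43.9, 59.4, 91.6], [50.9, 66.9, 95.4], [58.6, 74.2, 97.8]]
contact_force: [-0.2, -0.7, -0.4]
```

The leg measures y 83..110, so its face is at about 83 and contact should come near TCP y ≈ -42.

```bash

python3 -m handwheel '[{"tx":0,"ty":-1,"tz":0,"roll":0},{"tx":0,"ty":0,"tz":0,"roll":0}]' | grep contact
python3 -m handwheel '[{"tx":0,"ty":-1,"tz":0,"roll":0},{"tx":0,"ty":0,"tz":0,"roll":0}]' | grep contact
python3 -c "from h import *;show()"
```

```text
contact_force: [0.3, 0.4, -0.1]
contact_force: [-0.6, -0.7, -0.0]
t 22.87 jig [ 24.7 -42.2  56.7] toolx yaw rel jig y -90.01 tz [-0.  0. -1.] F [-0.6 -0.7 -0. ] op 0.0002
```

```bash

python3 -m handwheel '[{"tx":0,"ty":-1,"tz":0,"roll":0},{"tx":0,"ty":0,"tz":0,"roll":0}]' | grep contact
python3 -c "from h import *;show()"
```

```text
contact_force: [0.5, -0.6, 0.4]
t 23.03 jig [ 24.7 -41.2  56.7] toolx yaw rel jig y -90.01 tz [-0.  0. -1.] F [ 0.5 -0.6  0.4] op 0.0001
```

```bash

python3 -m handwheel '[{"tx":0,"ty":-1,"tz":0,"roll":0},{"tx":0,"ty":0,"tz":0,"roll":0}]' | grep contact
python3 -c "from h import *;show()"
```

```text
contact_force: [0.1, -1.1, -0.7]
t 23.2 jig [ 24.7 -40.5  56.8] toolx yaw rel jig y -90.0 tz [-0.    -0.001 -1.   ] F [ 0.1 -1.1 -0.7] op -0.0001
```

```bash

python3 -m handwheel '[{"tx":0,"ty":-1,"tz":0,"roll":0},{"tx":0,"ty":0,"tz":0,"roll":0}]' | grep contact
python3 -c "from h import *;show()"
```

```text
contact_force: [-0.0, -4.8, -0.9]
t 23.37 jig [ 24.8 -40.2  57. ] toolx yaw rel jig y -90.0 tz [ 0.    -0.002 -1.   ] F [-0.  -4.8 -0.9] op 0.0003
```

```bash

python3 -m handwheel '[{"tx":0,"ty":-1,"tz":0,"roll":0},{"tx":0,"ty":0,"tz":0,"roll":0}]' | grep contact
python3 -c "from h import *;show()"
```

```text
contact_force: [-0.8, -6.8, 0.1]
t 23.53 jig [ 25.  -40.   57.3] toolx yaw rel jig y -90.0 tz [ 0.001 -0.004 -1.   ] F [-0.8 -6.8  0.1] op -0.0001
```

The batten is firm against the stop. I re-press it at the middle against the fence to seat it.

```bash
python3 -m handwheel '[{"tx":0,"ty":6,"tz":0,"roll":0},{"tx":0,"ty":8,"tz":0,"roll":0},{"tx":0,"ty":0,"tz":-22,"roll":0},{"tx":0,"ty":0,"tz":-22,"roll":0},{"tx":-15,"ty":-17,"tz":0,"roll":0},{"tx":-15,"ty":-17,"tz":0,"roll":0},{"tx":-15,"ty":-17,"tz":0,"roll":0},{"tx":-15,"ty":-17,"tz":0,"roll":0},{"tx":-3,"ty":-12,"tz":0,"roll":0},{"tx":0,"ty":0,"tz":0,"roll":0},{"tx":0,"ty":0,"tz":0,"roll":0}]' | grep contact
python3 -c "from h import *;show();batten()"
```

```text
contact_force: [0.1, 0.1, -0.4]
t 24.45 jig [-37.8  27.8 101. ] toolx yaw rel jig y -89.96 tz [ 0.001 -0.    -1.   ] F [ 0.1  0.1 -0.4] op 0.0001
batten [318 236  26  26 549] (array([17.4, 24.4]), array([ 52.7, 101.4]), 91.87) [[-9.0, -23.5, 65.2], [14.6, 23.8, 69.6], [43.1, 73.8, 72.5]]
```

```bash
python3 -m handwheel '[{"tx":0,"ty":0,"tz":14,"roll":0},{"tx":0,"ty":0,"tz":14,"roll":0},{"tx":0,"ty":0,"tz":12,"roll":0},{"tx":0,"ty":0,"tz":0,"roll":0},{"tx":4,"ty":0,"tz":0,"roll":0},{"tx":4,"ty":0,"tz":0,"roll":0},{"tx":4,"ty":0,"tz":0,"roll":0},{"tx":3,"ty":0,"tz":0,"roll":0},{"tx":0,"ty":0,"tz":0,"roll":0}]' | grep contact
python3 -c "from h import *;show()"
python3 -m handwheel '[{"tx":1,"ty":0,"tz":0,"roll":0},{"tx":0,"ty":0,"tz":0,"roll":0}]' | grep contact
python3 -m handwheel '[{"tx":1,"ty":0,"tz":0,"roll":0},{"tx":0,"ty":0,"tz":0,"roll":0}]' | grep contact
python3 -c "from h import *;show()"
```

```text
contact_force: [0.7, -0.4, 0.3]
t 25.25 jig [-21.9  27.3  61.7] toolx yaw rel jig y -89.99 tz [ 0.002 -0.001 -1.   ] F [ 0.7 -0.4  0.3] op -0.0004
contact_force: [-0.1, -0.4, 0.1]
contact_force: [-0.1, 0.7, -0.5]
t 25.58 jig [-21.2  27.7  60.8] toolx yaw rel jig y -90.01 tz [-0.  0. -1.] F [-0.1  0.7 -0.5] op 0.0001
```

```bash
python3 -m handwheel '[{"tx":1,"ty":0,"tz":0,"roll":0},{"tx":0,"ty":0,"tz":0,"roll":0}]' | grep contact
python3 -m handwheel '[{"tx":1,"ty":0,"tz":0,"roll":0},{"tx":0,"ty":0,"tz":0,"roll":0}]' | grep contact
python3 -c "from h import *;show()"
```

```text
contact_force: [-1.5, 0.2, 1.1]
contact_force: [-4.7, 0.1, 3.7]
t 25.92 jig [-20.4  27.7  60.6] toolx yaw rel jig y -89.99 tz [-0.004  0.    -1.   ] F [-4.7  0.1  3.7] op 0.0003
```

```bash
python3 -m handwheel '[{"tx":1,"ty":0,"tz":0,"roll":0},{"tx":0,"ty":0,"tz":0,"roll":0},{"tx":-8,"ty":0,"tz":0,"roll":0},{"tx":-8,"ty":0,"tz":0,"roll":0},{"tx":-4,"ty":0,"tz":-30,"roll":0},{"tx":0,"ty":0,"tz":-40,"roll":0},{"tx":0,"ty":20,"tz":-40,"roll":0},{"tx":0,"ty":40,"tz":-30,"roll":0},{"tx":0,"ty":40,"tz":0,"roll":0},{"tx":0,"ty":40,"tz":0,"roll":0},{"tx":0,"ty":40,"tz":0,"roll":0},{"tx":0,"ty":40,"tz":0,"roll":0}]' | grep contact
python3 -m handwheel '[{"tx":-20,"ty":36,"tz":0,"roll":0},{"tx":-20,"ty":36,"tz":0,"roll":0},{"tx":-20,"ty":36,"tz":0,"roll":0},{"tx":-20,"ty":36,"tz":0,"roll":0},{"tx":0,"ty":0,"tz":0,"roll":0},{"tx":0,"ty":0,"tz":0,"roll":0}]' | grep contact
python3 - <<'E'
from h import *
show()
b,d,K,T=grab("top"); J=jig(cloud(d,K,T)); hs=cv2.cvtColor(b,cv2.COLOR_RGB2HSV)
m=(hs[...,1]>70)&(J[...,2]>62)&(J[...,2]<78)&(abs(J[...,0])<60)&(J[...,1]>-180)&(J[...,1]<170)
n,l,s,c=cv2.connectedComponentsWithStats(m.astype(np.uint8))
for i in range(1,n):
    if s[i,4]>60:q=J[l==i];print(s[i],rect(q/1000),np.percentile(q,[1,99],axis=0).round(1).tolist())
g=(abs(J[...,1]-97)<30)&(J[...,0]>5)&(J[...,0]<50)&(J[...,2]>78)&(J[...,2]<100);print("stop",np.percentile(J[g],[2,98],axis=0).round(1).tolist())
cv2.imwrite("pics/c10.png",cv2.resize(b[215:325,175:445],None,fx=2.9,fy=2.9,interpolation=cv2.INTER_CUBIC)[...,::-1])
E
```

```text
contact_force: [-0.3, -0.2, 0.2]
contact_force: [0.4, -0.2, 0.3]
t 27.42 jig [-119.9 -329.7  192.8] toolx yaw rel jig y -90.23 tz [ 0.  0. -1.] F [ 0.4 -0.2  0.3] op 0.0001
[ 296  240   59   32 1512] (array([15.4, 27. ]), array([ 50.6, 109.3]), 90.34) [[-9.1, -25.3, 66.0], [40.0, 80.4, 73.7]]
stop [[22.4, 69.4, 79.1], [49.5, 115.6, 95.2]]
```

View pics/c10.png

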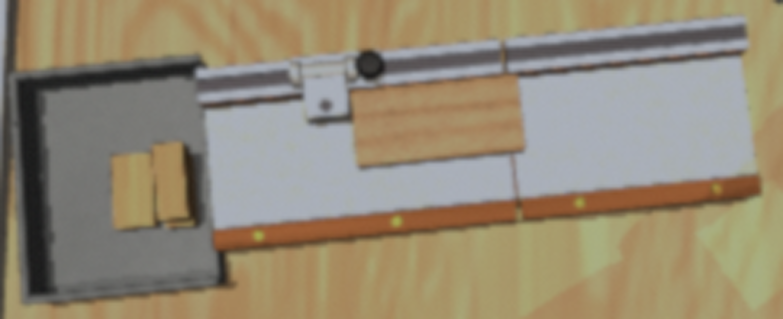

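The final view shows the batten (352..523, 75..165) flat along the fence with its end at the stop leg (327,100). All three ends are in the tray, and the robot is clear.

```bash
python3 -c "
from station import ctrl;print(ctrl.finish_job())"
```

```text
the job is handed in; nothing more can be done
None
```

I handed the job in at about 27 s: the three ends are in the scrap tray (one stands on edge on another, its top about level with the rim), the stop is down, the batten is home against fence and stop, and the arm is clear; no verdict came back.

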